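# Press the roller support home in the bend fixture

### The job

Fit the loose roller support to the bed of the bend fixture: enter its T-shaped foot at the open end of the bed's slot so that it goes under the two lips, then slide it along, upright and sitting down on the bed, until you feel its foot come up against the stop in the slot. Press it squarely against the stop with a firm but moderate push, about 10 to 15 N, never ramming it, and finish like that: do not let go, your program ends still holding the support pressed home so that I can tighten its clamp screw. Leave the caliper, specimen tray, cup and hex key where they are.

Things in the scene. Friction and masses are not known exactly. Their poses are not given: they have to be found in the camera images.
- support_block (a point): Centre of the steel block of the loose roller support: 40 mm (x, grip here) by 30 mm (y), underside 25 mm below this point, roller top 33 mm above. Below the block: neck 12 (x) by 30 (y), 13 mm high; then T-foot 34 (x) by 40 (y), 8 mm thick, its underside 46 mm below this point. About 0.55 kg, starts standing upright on the bench. Symmetrical: y goes along the slot, either way round
- bed: Fixed black steel bed, 70 (x) by 280 (y) by 42 mm high; origin: centre of underside. T-slot along y on its centre line: floor at 18 mm height, undercut 37 mm wide, 16 mm high, under two lips 8 mm thick with a 15 mm gap between. A second support is already clamped at y = +85 mm
- bed_mouth (a point): Middle of the slot's open end (bed y = -140 mm) at the height of the lips' top; axes as the bed: the foot enters along +y. The first 14 mm flare out by 4 mm each side. A fitted support's block rests on top of the lips: support_block is then 25 mm above this point, and can rise 5 mm before the foot meets the lips
- stop_face (a point): Middle of the stop's flat front face in the slot; axes as the bed. The stop is a rigid steel T-nut (30 mm wide, 13 mm high, neck flush with the lips' top) fixed in the slot, its face 55 to 105 mm inside the open end. The foot's leading edge meets it: support_block is then 20 mm short of this face along y
Not all that is in view belongs to the job. There is more than one size of the part that bears support_block; the job needs the smaller.

How it is judged (in metres and radians):
On the way:
1. the whole foot is in the slot, under the lips (y of support_block in the frame of bed_mouth above 0.02 m and x of support_block in the frame of bed_mouth between -0.006 and 0.006 m and z of support_block in the frame of bed_mouth below 0.032 m and angle between the y axis of support_block and the y axis of bed, either way round below 0.15 rad), for 0.1 s.
At the end, for the whole second after the job is handed in: At rest through the last second: foot against the stop (within 2.5 mm) with 4 to 35 N, fingers still on the support (over 4 N), block within 2.5 mm of sitting on the bed and 4 mm of the slot's centre line, turned and tilted under 4 degrees (y of support_block in the frame of stop_face between -0.0225 and -0.0175 m and x of support_block in the frame of bed_mouth between -0.004 and 0.004 m and z of support_block in the frame of bed_mouth below 0.0275 m and angle between the y axis of support_block and the y axis of bed, either way round below 0.07 rad and angle between support_block's own z axis and vertical below 0.07 rad and contact force between support and stop between 4 and 35 N and contact force between the fingers and support above 4 N and linear speed of support below 0.01 m/s); the arm keeps its last pose, push and grip.
It fails at once if the support is rammed against the stop (over 60 N) (contact force between support and stop above 60 N).
It fails at once if the caliper is pushed away (distance of caliper from where it was at the start of the episode above 0.02 m).
It fails at once if the specimen tray is pushed away (distance of specimen_tray from where it was at the start of the episode above 0.02 m).
It fails at once if the cup is pushed away (distance of cup from where it was at the start of the episode above 0.02 m).
It fails at once if the hex key is pushed away (distance of hex_key from where it was at the start of the episode above 0.02 m).
It also fails if it takes over 51 s, if anything falls off the work surface, if the arm or the gripper's body presses on something with over 40 N, if the wrist force passes 120 N, or if a joint passes its speed limit or range.

### The arm

A 6-joint arm with a two-finger parallel gripper is mounted at the origin on the work surface. World frame = base frame: x ahead of the robot, y to its left, z up, the work surface at z = 0. Lengths are in mm, angles in rad, forces in N, time in s.
With the tool pointing down it reaches from about 400 to 925 mm from the base axis. Payload 12.5 kg.
Tool frame: the origin (TCP) lies between the finger pads; the fingertips stand 8 mm ahead of it and the grasp point (between the pads) lies 11 mm behind it; z points along the fingers, y is the line along which they close (so a half turn about z gives the same grasp; the last joint's range is limited). The gripper opens to 95 mm and grips with 3 to 60 N. Pads are 20 mm wide; open, the fingers measure 119 mm over their backs; the gripper's body (75 mm by 180 mm) begins 59 mm behind the grasp point.
Start: joints at [1.098, 0.491, 1.559, -0, 1.092, -0.106], TCP at [224.128, 583.449, 222.661] pointing down, gripper open.
Joint ranges: [-3.1, 3.1], [-0.84, 2.19], [0.05, 2.79], [-1.13, 4.28], [0.06, 2.93], [-2.69, 2.69]. Speed limits (rad/s): [2.22, 2.22, 2.79, 3.14, 3.14, 3.14].

### API

Orientations are given as a unit quaternion [x, y, z, w].
In Python, from cell import * gives the robot as it stands.
- The arm moves only by the tool step_arm, never from a script. Its argument "deltas" is one flat list of numbers, 7 for each row, row after row: the turn, a rotation vector about the tool's x, y, z in degrees, then the shift along the tool's x, y, z in m, then the closure in counts, from 0 (fully open) to 255 (shut). In form: [ax, ay, az, x, y, z, grip, ax, ay, az, x, y, z, grip, ...]. A call has 1 to 12 rows; each row is the pose to reach, as a shift and turn from the pose commanded when the call began, along the tool's axes at that moment; what a row does not reach only later rows make up. A row lasts 1/12 s, in which the tool goes at most 41.7 mm and 7.16 degrees, less where a joint would pass 70% of its speed; a pose out of reach is approached as far as the arm can. A call with a gripper value outside its range is refused whole. The fingers move at their own pace and stop on an object; the grip force is fixed at half the most. Time passes only in rows, so rows that repeat a pose let the fingers close. It gives the time, the measured TCP pose, the force and the opening at its end, in the units of the state.
- get_obs(): the state, without advancing time (a new reading comes with each control period).
- grab_frame(name): name is "scene" or "top" or "wrist"; returns the picture (384x512x3 uint8, red, green, blue); there is no depth.
- calibration(name): a dict with "intrinsics" (3x3 intrinsics, pixels), "xyz" and "rotation" of the camera in the world; the wrist camera has in their place "tool_from_camera" (4x4, takes a point from camera to tool coordinates, whose origin is the TCP and whose axes are the flange's). Camera axes: x right, y down, z forward; pixel columns grow to the right and rows downward; lengths in mm; the calibration is good to about 2 mm. The wrist camera is an equidistant fisheye: a pixel r from the principal point sees the ray r / f radians off the axis. A picture is of the moment at which its call begins: read the wrist's pose just before it. calibration takes no time and is no camera call.
- sign_off(): hands the job in, once; it reports no verdict.
The state is a dict: "time_s": time; "joints": joint angles; "joint_vel": joint speeds; "effort": joint torques, N m; "ee_pos": TCP position; "ee_rot": TCP orientation; "ft_force": force on the tool from outside, world axes, zero at the start; "torque": the same for the moment, N m; "opening": finger opening in mm.
Only numpy, scipy, OpenCV 4.12 (cv2) and the standard library are available. Lean on these libraries where they do the work, as an engineer would, in place of code of your own. Each camera call takes 0.05 s, during which the arm holds its last target. There are 200 camera calls.

## Working session

There is one attempt and no reset: what is moved stays moved. The work goes in short steps, Python scripts to look and compute and a tool call to move; the robot and the scene stay as the last step left them, time stands still between calls to the robot, and variables do not carry over. Pictures are saved under pics/ and viewed, on a budget of 10 in all, crops included, one or two more only if the job needs it, and the job is handed in when it is done.

Besides the shell and the picture viewer there is one more tool, called after "Request:" by a JSON object that holds its "fn" and its "kwargs", one argument or row to a line. step_arm: Moves the arm, as the interface text tells. Its arguments: {"type":"object","properties":{"deltas":{"type":"array","items":{"type":"number"}}},"required":["deltas"]}

```bash
mkdir -p pics; python3 - <<'E'
from cell import *
import cv2,numpy as np
a=grab_frame("scene");b=grab_frame("top")
cv2.imwrite("pics/s.png",a[:,:,::-1]);cv2.imwrite("pics/t.png",b[:,:,::-1])
for n in("scene","top","wrist"):print(n,calibration(n))
print(get_obs())
E
```

```text
scene {'intrinsics': array([[381.87300675,   0.        , 257.23757353],
       [  0.        , 381.87300675, 195.39842094],
       [  0.        ,   0.        ,   1.        ]]), 'xyz': array([1067.22872957, -527.27173878,  594.0781956 ]), 'rotation': array([ 0.79928374,  0.41777834, -0.20465657, -0.38042403])}
top {'intrinsics': array([[364.95430894,   0.        , 258.33231491],
       [  0.        , 364.95430894, 190.41802679],
       [  0.        ,   0.        ,   1.        ]]), 'xyz': array([ 433.39169965, -139.83410834,  728.88740707]), 'rotation': array([ 0.70884234, -0.69859865,  0.07295505, -0.06465314])}
wrist {'intrinsics': array([[297.31863964,   0.        , 256.85340302],
       [  0.        , 297.31863964, 193.58042023],
       [  0.        ,   0.        ,   1.        ]]), 'tool_from_camera': array([[-1.09744658e-03, -9.65405632e-01, -2.60750380e-01,
         7.24758696e+01],
       [ 9.99999372e-01, -1.00027664e-03, -5.05361432e-04,
         2.93581106e-01],
       [ 2.27056259e-04, -2.60750771e-01,  9.65406124e-01,
        -1.62212571e+02],
       [ 0.00000000e+00,  0.00000000e+00,  0.00000000e+00,
         1.00000000e+00]])}
{'time_s': 0.1, 'joints': array([ 1.09839936e+00,  4.91477730e-01,  1.55938861e+00,  1.76636909e-05,
        1.09170037e+00, -1.05600896e-01]), 'joint_vel': array([-0.00085788, -0.00032905, -0.00084221, -0.00077891,  0.00173089,
        0.00093827]), 'effort': array([ 2.73977807e-03, -6.13619328e+01, -2.58608383e+01,  6.93917018e-02,
        4.70392965e-02, -3.75467550e-05]), 'ee_pos': array([224.02219924, 583.24967966, 222.13353609]), 'ee_rot': array([ 1.82375657e-01,  9.83228805e-01, -4.64597347e-04, -1.46309932e-04]), 'ft_force': array([0.48708558, 1.24813379, 0.29093013]), 'torque': array([ 0.04219477,  0.04692395, -0.01544275]), 'opening': 94.83023977931683}
```

View pics/s.png

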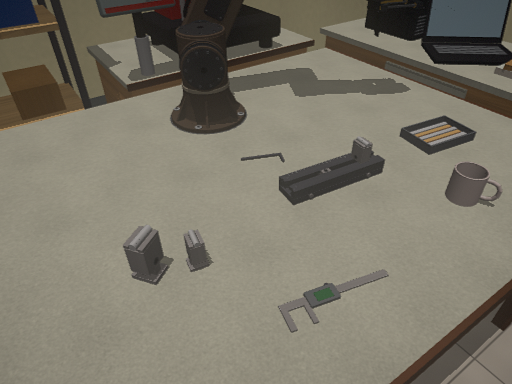

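View pics/t.png

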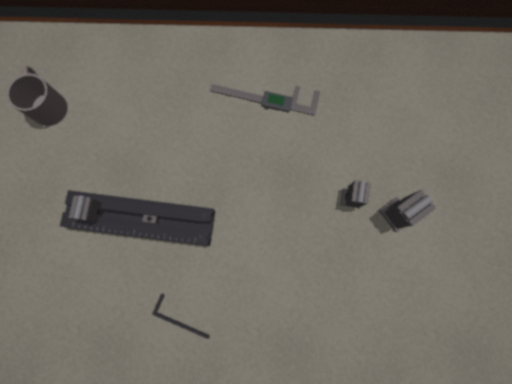

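The scene view shows the bed near (333,175), with its open end facing left at about (287,190). The small support is at (196,250) and the larger one at (147,255). In the top view the bed's mouth end is near x≈213, the small support is at (358,194) and the stop is at (150,218). Next I'll enlarge the bed and the support.

```bash
python3 - <<'E'
import cv2,numpy as np
b=cv2.imread("pics/t.png");s=cv2.imread("pics/s.png")
z=lambda im,x,y,w,h,k:cv2.convertScaleAbs(cv2.resize(im[y:y+h,x:x+w],None,fx=k,fy=k,interpolation=cv2.INTER_CUBIC),alpha=1.5,beta=20)
A=z(b,55,185,165,65,4.8)
B=z(b,335,170,55,50,5.2);C=z(s,175,220,50,60,5);
o=np.zeros((600,800,3),np.uint8)
o[:A.shape[0],:A.shape[1]]=A[:, :800]
o[312:312+B.shape[0],:B.shape[1]]=B
o[300:600,300:550]=C
cv2.imwrite("pics/c1.png",o)
E
```

```text
(no output)
```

View pics/c1.png

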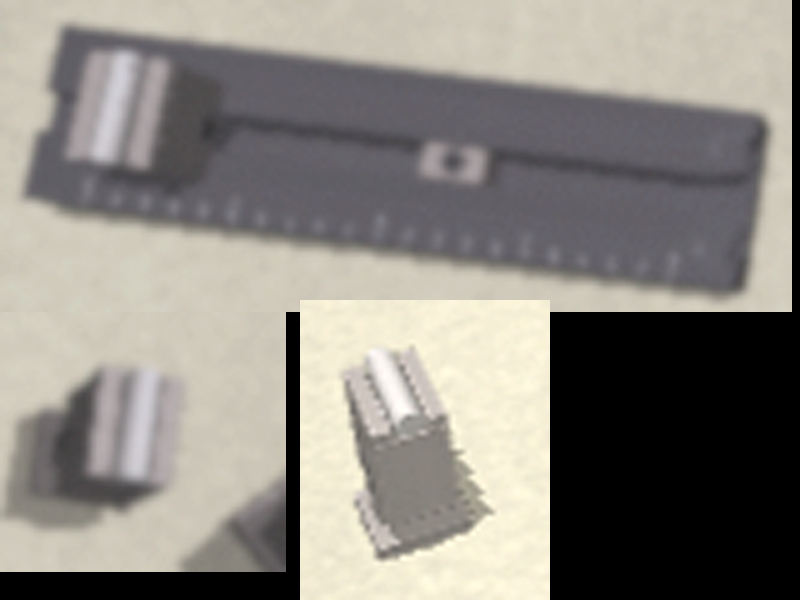

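In the enlarged top crop the bed's top corners are clear, as is the stop's neck at crop (455,162). The small support's top measures about 29×39 mm, with its roller axis along the block's x. Now I'll turn these pixels into positions.

```bash
cat >h.py <<'E'
import numpy as np
from cell import *
from scipy.spatial.transform import Rotation as R
def ray(n,uv,z):
    c=calibration(n);K=c["intrinsics"]
    d=R.from_quat(c["rotation"]).apply(np.linalg.inv(K)@[uv[0],uv[1],1])
    p=c["xyz"];return p+d*(z-p[2])/d[2]
def proj(n,P):
    c=calibration(n);q=R.from_quat(c["rotation"]).inv().apply(np.array(P)-c["xyz"]);q=c["intrinsics"]@q;return q[:2]/q[2]
def wray(uv,z,pos,quat):
    c=calibration("wrist");K=c["intrinsics"];T=c["tool_from_camera"]
    v=np.array([uv[0]-K[0,2],uv[1]-K[1,2]]);r=np.linalg.norm(v);t=r/K[0,0]
    d=np.array([*(v/max(r,1e-9)*np.sin(t)),np.cos(t)])
    q=R.from_quat(quat);o=np.array(pos)+q.apply(T[:3,3]);d=q.apply(T[:3,:3]@d)
    return o+d*(z-o[2])/d[2]
def wproj(P,pos,quat):
    c=calibration("wrist");K=c["intrinsics"];T=c["tool_from_camera"]
    q=R.from_quat(quat).inv().apply(np.array(P)-pos);q=T[:3,:3].T@(q-T[:3,3])
    t=np.arctan2(np.hypot(q[0],q[1]),q[2]);v=q[:2]/np.hypot(q[0],q[1])
    return K[:2,2]+v*t*K[0,0]
E
python3 - <<'E'
from h import *
f=lambda p,z,o=(55,185),k=4.8:ray("top",(o[0]+p[0]/k,o[1]+p[1]/k),z)
c=[f(p,42) for p in[(765,115),(742,292),(28,195),(65,28)]]
print(np.round(c,1)); d=[np.linalg.norm(c[i]-c[(i+1)%4]) for i in range(4)];print(d)
m=(c[0]+c[1])/2;e=(c[2]+c[3])/2;print("mouth",m,"far",e,"yaw y",np.degrees(np.arctan2(*(e-m)[1::-1])))
st=f((455,162),42);print("stop neck centre",st,np.linalg.norm(st-m)); print("stop face",f((490,167),42))
s=[f((x,y-312),71,(335,170),5.2) for x,y in[(105,368),(182,378),(165,482),(90,475)]]
print(np.round(s,1),np.mean(s,0),[np.linalg.norm(s[i]-s[(i+1)%4]) for i in range(4)])
ro=f((145,56),79,(335,170),5.2)-f((133,168),79,(335,170),5.2);print("roller dir",np.degrees(np.arctan2(ro[1],ro[0])),ro)
print(R.from_quat(get_obs()["ee_rot"]).as_matrix().round(3))
E
```

```text
[[531.9 -64.1  42. ]
 [462.6 -57.8  42. ]
 [496.1 221.3  42. ]
 [562.5 214.5  42. ]]
[np.float64(69.59567965821529), np.float64(281.0709351350204), np.float64(66.7456663835906), np.float64(280.30436505584487)]
mouth [497.2504583  -60.95839056  42.        ] far [529.32194899 217.88738119  42.        ] yaw y 83.43894640779617
stop neck centre [511.46901096  56.54550988  42.        ] 118.36103183720705
stop face [509.70563684  42.73935781  42.        ]
[[ 584.4 -326.    71. ]
 [ 581.2 -353.4   71. ]
 [ 543.6 -345.7   71. ]
 [ 545.6 -319.3   71. ]] [ 563.70638328 -336.10020813   71.        ] [np.float64(27.581197854323268), np.float64(38.43646080521856), np.float64(26.51348130553804), np.float64(39.352110682417766)]
roller dir -8.362385982674635 [40.05354138 -5.88772695  0.        ]
[[-0.933  0.359 -0.   ]
 [ 0.359  0.933 -0.001]
 [ 0.    -0.001 -1.   ]]
```

Everything matches the given sizes: the bed comes out at 280×70 mm, its yaw is −6.6°, and the stop face is about 104 mm inside the mouth. First I'll move towards the bed while turning the tool.

Request:
{"fn": "step_arm", "kwargs": {
  "deltas": [0,0,39,-0.394,-0.312,0,0,0,0,39,-0.394,-0.312,0,0,0,0,39,-0.394,-0.312,0,0,0,0,39,-0.394,-0.312,0,0,0,0,39,-0.394,-0.312,0,0,0,0,39,-0.394,-0.312,0,0,0,0,39,-0.394,-0.312,0,0,0,0,39,-0.394,-0.312,0,0,0,0,39,-0.394,-0.312,0,0,0,0,39,-0.394,-0.312,0,0,0,0,39,-0.394,-0.312,0,0,0,0,39,-0.394,-0.312,0,0]
}}

```text
time_s: 1.1
ee_pos: [479.3, 151.1, 222.6]
ee_rot: [0.5, 0.866, 0.0, -0.0]
ft_force: [0.1, 0.8, 0.6]
opening: 94.9
```

Request:
{"fn": "step_arm", "kwargs": {
  "deltas": [0,0,39,-0.464,-0.17,0,0,0,0,39,-0.464,-0.17,0,0,0,0,39,-0.464,-0.17,0,0,0,0,39,-0.464,-0.17,0,0,0,0,39,-0.464,-0.17,0,0,0,0,39,-0.464,-0.17,0,0,0,0,39,-0.464,-0.17,0,0,0,0,39,-0.464,-0.17,0,0,0,0,39,-0.464,-0.17,0,0,0,0,39,-0.464,-0.17,0,0,0,0,39,-0.464,-0.17,0,0,0,0,39,-0.464,-0.17,0,0]
}}

```text
time_s: 2.1
ee_pos: [563.1, -336.5, 222.2]
ee_rot: [0.761, 0.649, -0.0, -0.0]
ft_force: [0.5, -0.3, -0.1]
opening: 95.0
```

```bash
python3 - <<'E'
from h import *
import cv2
o=get_obs();a=grab_frame("wrist");print(o["ee_pos"],o["ee_rot"])
np.savez("w1.npz",p=o["ee_pos"],q=o["ee_rot"])
for P in[(563.7,-336.1,71)]:print(wproj(P,o["ee_pos"],o["ee_rot"]))
cv2.imwrite("pics/w1r.png",a[:,:,::-1]);u,v=wproj((563.7,-336.1,71),o["ee_pos"],o["ee_rot"])
x,y=int(u)-100,max(0,int(v)-75);print(x,y)
cv2.imwrite("pics/w1.png",cv2.resize(a[y:y+150,x:x+200,::-1],None,fx=4,fy=4,interpolation=cv2.INTER_CUBIC))
E
```

```text
[ 563.14341269 -336.50274959  222.15917002] [ 7.60762025e-01  6.49030886e-01 -6.23288844e-05 -2.16053597e-04]
[256.65451425 183.09954262]
156 108
```

View pics/w1.png

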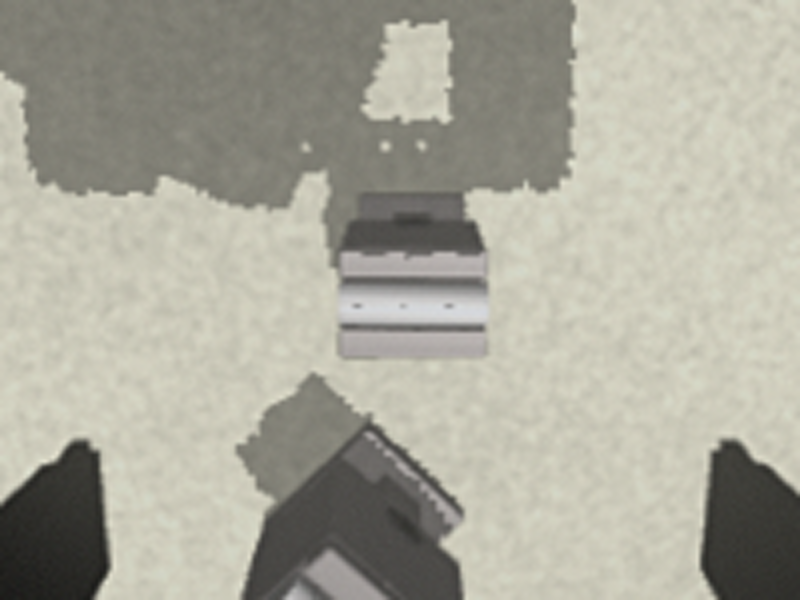

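The support is square to the tool, with its block top spanning crop (340–487, 252–357). The larger support is behind it, clear of the fingers.

```bash
python3 - <<'E'
from h import *
d=np.load("w1.npz");p,q=d["p"],d["q"]
c=[wray((156+x/4,108+y/4),71,p,q) for x,y in[(340,252),(487,252),(487,357),(340,357)]]
m=np.mean(c,0);print(np.round(c,1),m,[np.linalg.norm(c[i]-c[(i+1)%4]) for i in range(4)])
print("tool delta",R.from_quat(q).inv().apply(m-p)); e=c[1]-c[0];print(np.degrees(np.arctan2(e[1],e[0])))
M=R.from_quat(q).as_matrix();print(M[:,1])
E
```

```text
[[ 549.2 -320.3   71. ]
 [ 588.2 -326.5   71. ]
 [ 584.  -355.5   71. ]
 [ 544.2 -349.1   71. ]] [ 566.41818499 -337.83194458   71.        ] [np.float64(39.438254121157904), np.float64(29.27696568178406), np.float64(40.305972780275134), np.float64(29.25279347164873)]
tool delta [ -0.82482409   3.50518253 151.15759635]
-9.106751360308687
[ 9.87516075e-01 -1.57517725e-01 -4.09637486e-04]
```

Wrist measurement 40×29.3 mm, within 3 mm of the top view. Now I'll descend and grip.

Request:
{"fn": "step_arm", "kwargs": {
  "deltas": [0,0,0,-0.001,0.003,0.04,0,0,0,0,-0.001,0.003,0.08,0,0,0,0,-0.001,0.003,0.11,0,0,0,0,-0.001,0.003,0.14,0,0,0,0,-0.001,0.003,0.165,0,0,0,0,-0.001,0.003,0.185,0,0,0,0,-0.001,0.003,0.185,0,0,0,0,-0.001,0.003,0.185,255,0,0,0,-0.001,0.003,0.185,255,0,0,0,-0.001,0.003,0.185,255,0,0,0,-0.001,0.003,0.185,255,0,0,0,-0.001,0.003,0.185,255]
}}

```text
time_s: 3.15
ee_pos: [566.5, -335.4, 38.8]
ee_rot: [0.76, 0.649, 0.0, 0.001]
ft_force: [-0.2, 0.7, -0.2]
opening: 67.4
```

Request:
{"fn": "step_arm", "kwargs": {
  "deltas": [0,0,0,0,0,0,255,0,0,0,0,0,0,255,0,0,0,0,0,0,255,0,0,0,0,0,0,255]
}}

```text
time_s: 3.48
ee_pos: [566.1, -335.2, 37.7]
ee_rot: [0.76, 0.649, -0.0, -0.0]
ft_force: [-7.1, 0.6, 4.9]
opening: 40.5
```

Request:
{"fn": "step_arm", "kwargs": {
  "deltas": [0,0,0,0,0,-0.015,255,0,0,0,0,0,-0.04,255,0,0,0,0,0,-0.06,255,0,0,-2.5,0.03,-0.018,-0.06,255,0,0,-2.5,0.06,-0.035,-0.06,255,0,0,-2.5,0.09,-0.053,-0.06,255,0,0,-2.5,0.12,-0.07,-0.06,255,0,0,-2.5,0.15,-0.09,-0.06,255,0,0,-2.5,0.17,-0.1,-0.06,255,0,0,-2.5,0.178,-0.105,-0.06,255,0,0,-2.5,0.178,-0.105,-0.06,255,0,0,-2.5,0.178,-0.105,-0.06,255]
}}

```text
time_s: 4.48
ee_pos: [490.7, -143.1, 97.5]
ee_rot: [0.746, 0.666, 0.0, 0.0]
ft_force: [0.3, -0.8, -6.6]
opening: 40.0
```

Request:
{"fn": "step_arm", "kwargs": {
  "deltas": [0,0,0,0,0,0,255,0,0,0,0,0,0,255]
}}

```text
time_s: 4.65
ee_pos: [490.8, -143.9, 97.4]
ee_rot: [0.746, 0.665, 0.0, 0.0]
ft_force: [0.6, -0.2, -5.9]
opening: 39.6
```

```bash
python3 - <<'E'
from h import *
import cv2
o=get_obs();a=grab_frame("wrist");p,q=o["ee_pos"],o["ee_rot"];print(p,q,o["opening"],o["ft_force"])
np.savez("w2.npz",p=p,q=q);M=R.from_quat(q).as_matrix();print(np.degrees(np.arctan2(M[1,1],M[0,1])))
cv2.imwrite("pics/w2r.png",a[:,:,::-1])
for P in[(497.3,-61,42),(531.9,-64,42),(462.6,-58,42),(509.7,42.7,42)]:print(wproj(P,p,q))
cv2.imwrite("pics/w2.png",cv2.resize(a[:,:,::-1],(800,600),interpolation=cv2.INTER_CUBIC))
E
```

```text
[ 490.78424473 -143.92705025   97.41944706] [7.46453292e-01 6.65437797e-01 7.08422045e-05 1.28168677e-04] 39.59885802332058 [ 0.57612687 -0.18454004 -5.86786222]
-6.56815692326062
[251.59373695 101.6705446 ]
[299.44922046 100.9067711 ]
[203.87581136 104.00165717]
[252.26559824 -28.61155508]
```

View pics/w2.png

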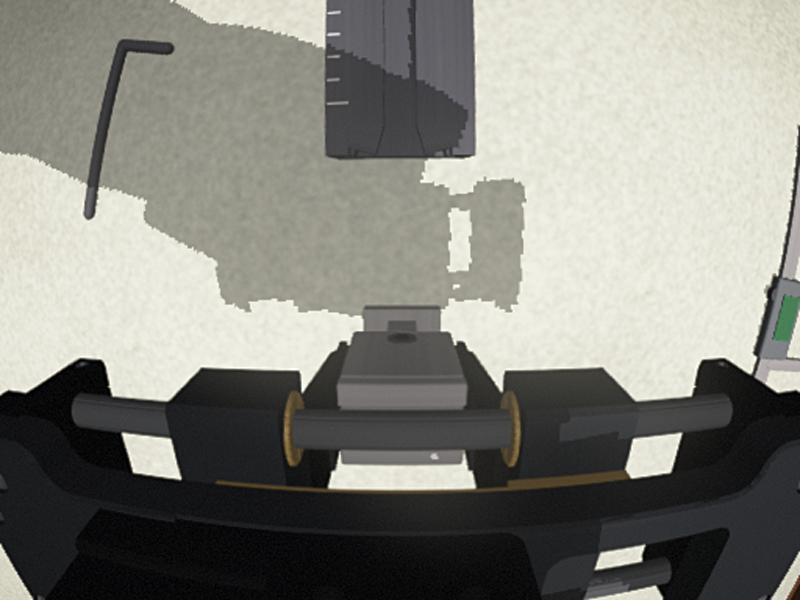

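The wrist view shows the mouth at about (400,155) with its flare, and the held support's foot in front of it at about (402,318). The hex key is off to the left. An enlarged crop should give the alignment.

```bash
python3 - <<'E'
import cv2,numpy as np
a=cv2.imread("pics/w2r.png")
A=cv2.resize(a[50:110,200:315],None,fx=6.5,fy=6.5,interpolation=cv2.INTER_CUBIC)
A=cv2.convertScaleAbs(A,alpha=2,beta=10)
B=cv2.resize(a[188:220,200:315],None,fx=6.5,fy=6.5,interpolation=cv2.INTER_CUBIC)
cv2.imwrite("pics/c2.png",np.vstack([A,B]))
E
```

```text
(no output)
```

View pics/c2.png

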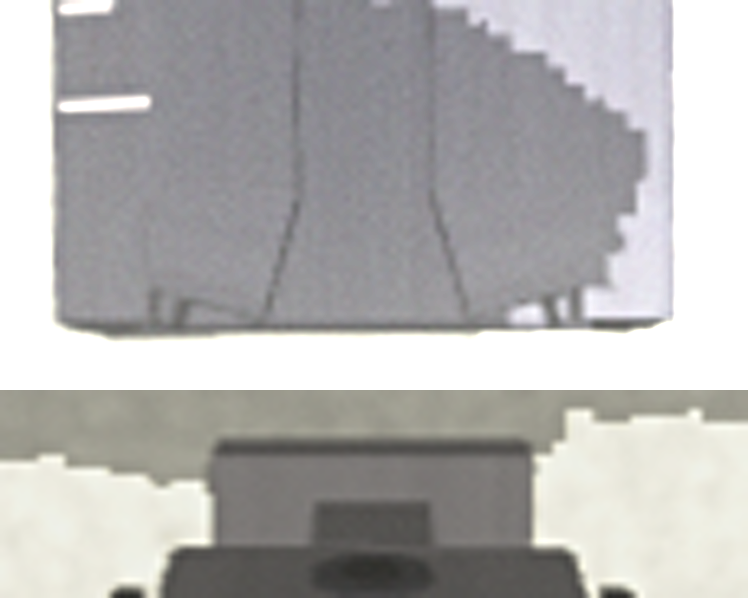

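```bash
python3 - <<'E'
from h import *
d=np.load("w2.npz");p,q=d["p"],d["q"];Rt=R.from_quat(q).inv()
f=lambda x,y,z,y0=50:Rt.apply(wray((200+x/6.5,y0+y/6.5),z,p,q)-p)
for n,l,r,y,z in[("bed corners",55,672,318,42),("slot mouth",265,468,318,42),("slot190",299,432,190,42),("slot20",297,432,15,42)]:
    a,b=f(l,y,z),f(r,y,z);print(n,a.round(1),b.round(1),((a+b)/2).round(2),(b-a)[1].round(1))
a,b=f(215,452-390,67.7,188),f(530,452-390,67.7,188);print("foot",a,b,(a+b)/2)
a,b=f(170,549-390,80.7,188),f(578,549-390,80.7,188);print("block bottom front?",a,b,(a+b)/2)
a,b=f(313,503-390,67.7,188),f(432,503-390,67.7,188);print("neck?",a,b,(a+b)/2)
E
```

```text
bed corners [ 85.8 -34.4  55.4] [85.7 34.6 55.4] [85.72  0.09 55.41] 69.0
slot mouth [ 85.2 -10.8  55.4] [85.2 11.7 55.4] [85.2   0.43 55.41] 22.5
slot190 [99.7 -7.  55.4] [99.7  7.7 55.4] [99.7   0.33 55.41] 14.7
slot20 [120.   -7.2  55.4] [120.    7.7  55.4] [119.99   0.25  55.41] 15.0
foot [ 18.66957425 -15.31743586  29.7138632 ] [18.6219332  17.27369607 29.72317516] [18.64575372  0.97813011 29.71851918]
block bottom front? [ 12.47337327 -18.91238527  16.71323744] [12.40856838 21.0986208  16.72466983] [12.44097082  1.09311777 16.71895363]
neck? [13.14295978 -5.22027125 29.71710542] [13.12406824  7.16269718 29.72064355] [13.13351401  0.97121297 29.71887448]
```

The slot centre is at tool y +0.3 and the support at +1.0, so I'll shift −0.7 mm. The yaw agrees within 0.3°. The foot's front edge is about 67 mm short of the mouth. I'll move down to entry height with 2 mm clearance and come nearer.

Request:
{"fn": "step_arm", "kwargs": {
  "deltas": [0,0,0,0,-0.0007,0.02,255,0,0,0,0.01,-0.0007,0.03,255,0,0,0,0.03,-0.0007,0.036,255,0,0,0,0.045,-0.0007,0.0365,255,0,0,0,0.05,-0.0007,0.0365,255,0,0,0,0.05,-0.0007,0.0365,255,0,0,0,0.05,-0.0007,0.0365,255,0,0,0,0.05,-0.0007,0.0365,255]
}}

```text
time_s: 5.37
ee_pos: [495.6, -94.0, 61.3]
ee_rot: [0.746, 0.666, 0.0, 0.0]
ft_force: [0.0, 0.2, -6.0]
opening: 40.1
```

```bash
python3 - <<'E'
from h import *
import cv2
o=get_obs();a=grab_frame("wrist");p,q=o["ee_pos"],o["ee_rot"];print(p,q,o["ft_force"])
np.savez("w3.npz",p=p,q=q)
cv2.imwrite("pics/w3r.png",a[:,:,::-1])
A=cv2.resize(a[110:230,190:320,::-1],None,fx=5,fy=5,interpolation=cv2.INTER_CUBIC)
cv2.imwrite("pics/w3.png",cv2.convertScaleAbs(A,alpha=1.8,beta=10))
E
```

```text
[495.59599672 -94.0126537   61.29317485] [7.46327824e-01 6.65578436e-01 1.73806288e-04 3.07449794e-04] [ 0.02830496  0.22418997 -6.02920718]
```

View pics/w3.png

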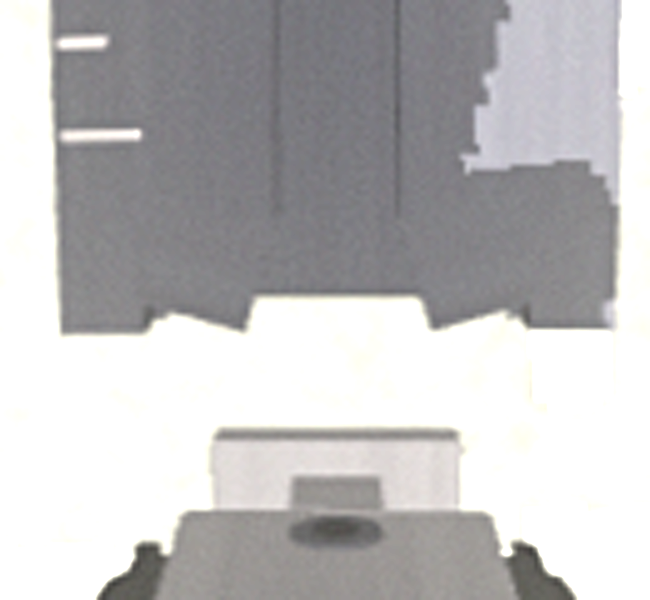

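The foot is centred on the slot within 0.3 mm and its front is about 17 mm before the mouth. I'll enter.

Request:
{"fn": "step_arm", "kwargs": {
  "deltas": [0,0,0,0.005,0.0002,0,255,0,0,0,0.01,0.0002,0,255,0,0,0,0.015,0.0002,0,255,0,0,0,0.018,0.0002,0,255,0,0,0,0.021,0.0002,0,255,0,0,0,0.024,0.0002,0,255,0,0,0,0.027,0.0002,0,255,0,0,0,0.03,0.0002,0,255,0,0,0,0.033,0.0002,0,255,0,0,0,0.036,0.0002,0,255,0,0,0,0.039,0.0002,0,255,0,0,0,0.042,0.0002,0,255]
}}

```text
time_s: 6.42
ee_pos: [500.3, -51.2, 61.1]
ee_rot: [0.746, 0.666, 0.0, -0.0]
ft_force: [-0.2, -0.9, -6.9]
opening: 39.7
```

Request:
{"fn": "step_arm", "kwargs": {
  "deltas": [0,0,0,0.004,0,0,255,0,0,0,0.008,0,0,255,0,0,0,0.012,0,0,255,0,0,0,0.016,0,0,255,0,0,0,0.02,0,0,255,0,0,0,0.024,0,0,255,0,0,0,0.028,0,0,255,0,0,0,0.032,0,0.0005,255,0,0,0,0.035,0,0.001,255,0,0,0,0.037,0,0.0015,255,0,0,0,0.038,0,0.0015,255,0,0,0,0.038,0,0.0015,255]
}}

```text
time_s: 7.42
ee_pos: [504.6, -13.5, 59.6]
ee_rot: [0.746, 0.666, -0.0, -0.0]
ft_force: [-0.1, -0.5, -6.6]
opening: 40.2
```

```bash
python3 - <<'E'
from h import *
import cv2
o=get_obs();a=grab_frame("wrist");p,q=o["ee_pos"],o["ee_rot"];print(p,q,o["ft_force"])
np.savez("w4.npz",p=p,q=q)
cv2.imwrite("pics/w4r.png",a[:,:,::-1])
A=cv2.resize(a[80:230,180:330,::-1],None,fx=4,fy=4,interpolation=cv2.INTER_CUBIC)
cv2.imwrite("pics/w4.png",cv2.convertScaleAbs(A,alpha=1.8,beta=10))
E
```

```text
[504.62235764 -13.52479327  59.55878684] [ 7.46050740e-01  6.65889098e-01 -6.49802717e-06 -5.19412679e-05] [-0.1419386  -0.51957476 -6.6292858 ]
```

View pics/w4.png

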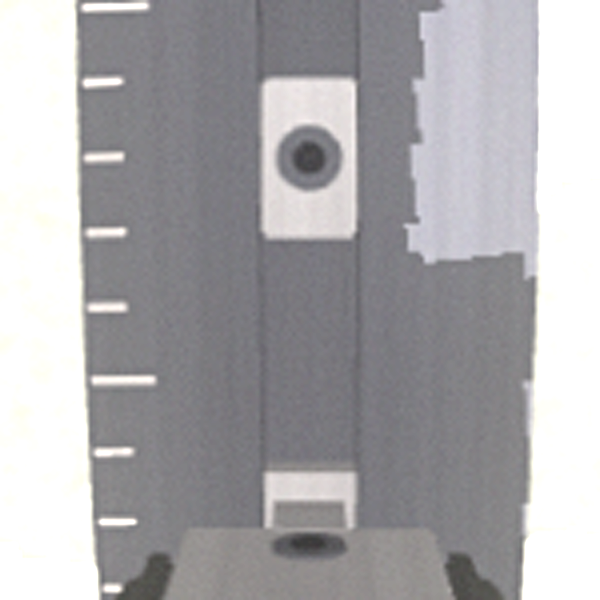

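The foot is under the lips and centred; its front edge is at crop y≈468 and the stop face at y≈240. Next I'll work out the remaining gap.

```bash
python3 - <<'E'
from h import *
d=np.load("w4.npz");p,q=d["p"],d["q"];Rt=R.from_quat(q).inv()
f=lambda x,y,z:Rt.apply(wray((180+x/4,80+y/4),z,p,q)-p).round(2)
print("stop",f(262,240,42),f(356,240,42));print("foot",f(265,472,30),f(355,472,30),f(310,465,30));print("block",f(172,530,43),f(440,530,43),"slot far",f(258,20,42),f(358,20,42))
E
```

```text
stop [58.19 -6.15 17.56] [58.18  8.04 17.56]
foot [18.38 -6.45 29.56] [18.36  8.65 29.56] [19.59  1.1  29.56]
block [ 12.49 -20.92  16.56] [12.43 21.77 16.56] slot far [91.56 -6.61 17.56] [91.55  8.26 17.56]
```

About 39.7 mm remain. I'll advance 33 mm, lowering onto the bed at the end.

Request:
{"fn": "step_arm", "kwargs": {
  "deltas": [0,0,0,0.004,0,0,255,0,0,0,0.008,0,0,255,0,0,0,0.012,0,0,255,0,0,0,0.016,0,0,255,0,0,0,0.02,0,0,255,0,0,0,0.024,0,0,255,0,0,0,0.028,0,0,255,0,0,0,0.031,0,0,255,0,0,0,0.033,0,0.0003,255,0,0,0,0.033,0,0.0006,255,0,0,0,0.033,0,0.0009,255,0,0,0,0.033,0,0.0009,255]
}}

```text
time_s: 8.47
ee_pos: [508.4, 19.0, 58.7]
ee_rot: [0.746, 0.666, 0.0, -0.0]
ft_force: [-0.6, 0.3, -5.9]
opening: 40.2
```

Request:
{"fn": "step_arm", "kwargs": {
  "deltas": [0,0,0,0,0,0.0003,255,0,0,0,0,0,0.0006,255,0,0,0,0,0,0.0006,255,0,0,0,0,0,0.0006,255]
}}

```text
time_s: 8.8
ee_pos: [508.4, 19.0, 58.6]
ee_rot: [0.746, 0.666, 0.0, 0.0]
ft_force: [-2.9, 0.6, 6.2]
opening: 39.9
```

Seated: Fz went from −6 to +6 N. I'll ease off 0.3 mm and creep forward.

Request:
{"fn": "step_arm", "kwargs": {
  "deltas": [0,0,0,0.0005,0,-0.0003,255,0,0,0,0.001,0,-0.0003,255,0,0,0,0.0015,0,-0.0003,255,0,0,0,0.002,0,-0.0003,255,0,0,0,0.0025,0,-0.0003,255,0,0,0,0.003,0,-0.0003,255,0,0,0,0.0035,0,-0.0003,255,0,0,0,0.004,0,-0.0003,255,0,0,0,0.0045,0,-0.0003,255,0,0,0,0.0045,0,-0.0003,255]
}}

```text
time_s: 9.63
ee_pos: [509.3, 23.3, 58.7]
ee_rot: [0.746, 0.666, 0.0, 0.0]
ft_force: [-0.1, -4.9, 3.1]
opening: 39.6
```

Request:
{"fn": "step_arm", "kwargs": {
  "deltas": [0,0,0,0.0003,0,0,255,0,0,0,0.0006,0,0,255,0,0,0,0.0009,0,0,255,0,0,0,0.001,0,0,255,0,0,0,0.001,0,0,255]
}}

```text
time_s: 10.05
ee_pos: [509.4, 24.3, 58.7]
ee_rot: [0.746, 0.666, 0.0, 0.0]
ft_force: [-0.9, -5.4, 4.8]
opening: 39.9
```

Request:
{"fn": "step_arm", "kwargs": {
  "deltas": [0,0,0,0,0,-0.0003,255,0,0,0,0.0003,0,-0.0003,255,0,0,0,0.0006,0,-0.0003,255,0,0,0,0.0009,0,-0.0003,255,0,0,0,0.001,0,-0.0003,255,0,0,0,0.001,0,-0.0003,255]
}}

```text
time_s: 10.55
ee_pos: [509.1, 25.6, 58.7]
ee_rot: [0.746, 0.666, 0.0, -0.0]
ft_force: [0.2, -2.4, -2.3]
opening: 39.6
```

Request:
{"fn": "step_arm", "kwargs": {
  "deltas": [0,0,0,0.0003,0,0,255,0,0,0,0.0006,0,0,255,0,0,0,0.0006,0,0,255,0,0,0,0.0006,0,0,255]
}}

```text
time_s: 10.88
ee_pos: [509.1, 26.2, 58.7]
ee_rot: [0.746, 0.666, 0.0, -0.0]
ft_force: [0.5, -2.0, -2.7]
opening: 39.9
```

Request:
{"fn": "step_arm", "kwargs": {
  "deltas": [0,0,0,0.0003,0,0,255,0,0,0,0.0006,0,0,255,0,0,0,0.0006,0,0,255,0,0,0,0.0006,0,0,255]
}}

```text
time_s: 11.22
ee_pos: [509.1, 26.6, 58.7]
ee_rot: [0.746, 0.666, -0.0, -0.0]
ft_force: [-0.7, -4.6, -3.0]
opening: 39.9
```

Request:
{"fn": "step_arm", "kwargs": {
  "deltas": [0,0,0,0.0003,0,0,255,0,0,0,0.0005,0,0,255,0,0,0,0.0005,0,0,255,0,0,0,0.0005,0,0,255]
}}

```text
time_s: 11.55
ee_pos: [509.1, 26.7, 58.7]
ee_rot: [0.746, 0.666, -0.0, 0.0]
ft_force: [-1.0, -8.4, -1.5]
opening: 39.7
```

Contact felt: Fy is rising and the TCP has stalled at y≈26.7. I'll add a little push.

Request:
{"fn": "step_arm", "kwargs": {
  "deltas": [0,0,0,0.0002,0,0,255,0,0,0,0.0005,0,0,255,0,0,0,0.0005,0,0,255,0,0,0,0.0005,0,0,255,0,0,0,0.0005,0,0,255,0,0,0,0.0005,0,0,255]
}}

```text
time_s: 12.05
ee_pos: [509.2, 26.9, 58.7]
ee_rot: [0.746, 0.666, -0.0, 0.0]
ft_force: [-1.6, -12.9, -1.7]
opening: 40.0
```

Request:
{"fn": "step_arm", "kwargs": {
  "deltas": [0,0,0,0,0,0,255,0,0,0,0,0,0,255,0,0,0,0,0,0,255,0,0,0,0,0,0,255,0,0,0,0,0,0,255,0,0,0,0,0,0,255]
}}

```text
time_s: 12.55
ee_pos: [509.2, 26.9, 58.7]
ee_rot: [0.746, 0.666, -0.001, 0.0]
ft_force: [-1.8, -11.9, -1.0]
opening: 40.2
```

```bash
python3 - <<'E'
from h import *
import cv2
o=get_obs();a=grab_frame("wrist");s=grab_frame("scene");print(o["ee_pos"],o["ee_rot"],o["ft_force"],o["torque"],o["opening"])
A=cv2.resize(a[110:230,190:320,::-1],(520,480),interpolation=cv2.INTER_CUBIC);B=cv2.resize(s[120:210,270:340,::-1],(280,360),interpolation=cv2.INTER_CUBIC)
im=np.zeros((480,800,3),np.uint8);im[:,:520]=cv2.convertScaleAbs(A,alpha=1.6);im[:360,520:]=cv2.convertScaleAbs(B,alpha=1.5);cv2.imwrite("pics/w5.png",im)
E
```

```text
[509.16423314  26.86347034  58.70604039] [ 7.45939005e-01  6.66014039e-01 -5.10927516e-04  1.99807605e-04] [ -1.82474151 -11.8913548   -1.01916638] [-2.64610794  0.39284765  0.12077621] 40.180011923056206
```

View pics/w5.png

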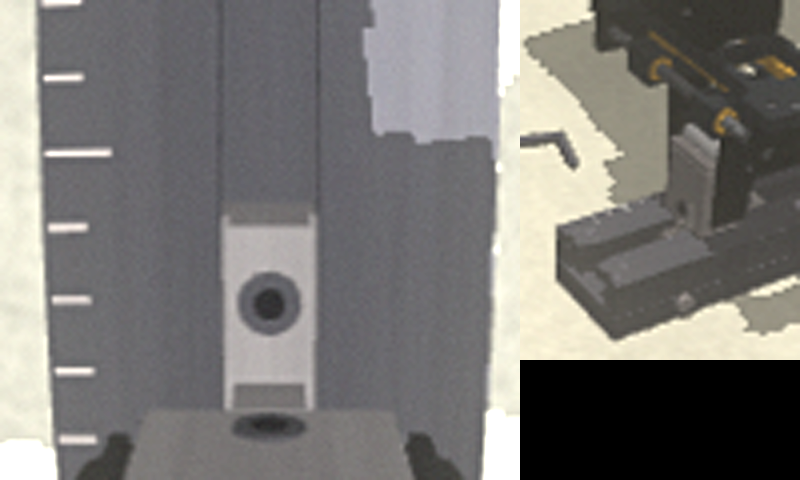

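The block's front edge is still at raw row 212.5, the same as before contact, so it hasn't tilted. It is centred on the slot, with the foot against the stop's face. The push is steady at about 12 N, so I'll hand in.

```bash
python3 -c "
from cell import *
print(sign_off()); o=get_obs(); print(o['time_s'],o['ft_force'],o['ee_pos'],o['opening'])"
```

```text
the job is handed in; nothing more can be done
None
the job is handed in; nothing more can be done
```

The smaller roller support is in the bed's slot, pressed against the stop and still held in the gripper, so you can tighten its clamp screw. I handed in after about 12.6 s of the 51 s allowed; no verdict was given.

- **Push:** the wrist reads about 12 N along the slot. About 2 N of that is sliding friction, so roughly 10 N should reach the stop. I saw no force spike at contact.
- **Grip:** the fingers are closed on the 40 mm block, with the opening reading 40 mm.
- **Seating and alignment:** the block is down on the bed, judged from arm height and the change in vertical force. In the last picture it is centred on the slot within about half a millimetre. The tool was within about 0.3° of the slot's direction when measured at the mouth.
- **Tilt:** the block's front edge is in the same place in the picture as before contact, so it has not tilted noticeably.
- **Stop position:** contact came at about 40.4 mm of travel, against 39.7 mm predicted from the picture.
- **Disagreements:** the top and wrist cameras differed by about 3 mm on where the support stood, and I used the wrist camera's figures. I also gripped the block about 1.5 to 2.5 mm off centre along the slot, which does no harm here.
- **Other objects:** the arm's path stayed clear of the caliper, tray, cup and hex key. I did not measure their positions again at the end.

I viewed nine pictures. A reading after hand-in was refused, so these checks are from just before it.

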